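# Clear the hob, then hold a garlic bulb over the burner with tongs

## Robot

A 6-joint arm with a two-finger parallel gripper is mounted at the origin on a cart in front of the work surface, level with it; the furniture and walls round the work are solid. World frame = base frame: x ahead of the robot, y to its left, z up, the work surface at z = 0. Lengths are in m, angles in rad, forces in N, time in s.
With the tool pointing down it reaches from about 0.35 to 0.975 m from the base axis. Payload 4.9 kg.
Tool frame: the origin (TCP) lies at the very end of the fingers, on their centre line; the grasp point (between the pads) lies 19 mm behind it (ctrl.grasp_offset is the distance from the TCP to the grasp point, in m); z points along the fingers, y is the line along which they close (so a half turn about z gives the same grasp; the last joint's range is limited). The gripper opens to 85 mm and grips with 20 to 120 N. Pads are 22 mm wide; open, the fingers measure 114 mm over their backs; the gripper's body (76 mm by 85 mm) begins 54 mm behind the grasp point. The pads swing forward as they close: fully open they stand 13 mm farther back than shut.
Start: joints at [1.038, 0.053, 1.613, -0, 1.476, -0.119], TCP at [0.251, 0.572, 0.231] pointing down, gripper open.
Joint ranges: [-3.01, 3.01], [-1.01, 2.22], [0.06, 2.58], [-1.02, 4.17], [0.09, 2.62], [-3.14, 3.14]. Speed limits (rad/s): [2.57, 2.57, 3.14, 3.14, 3.14, 3.14].

## Interface

Orientations are given as a rotation vector (axis times angle).
In Python, from station import ctrl, optics gives the robot as it stands.
- The arm moves only by the shell command python3 -m handwheel 'ROWS' [OPENING] [FORCE]. ROWS is JSON, a list of rows, each an object of numbers: "tx", "ty", "tz": the shift along the tool's x, y, z in mm; "roll": the turn about the tool's z in rad. A call has 1 to 12 rows; each row shifts and turns the commanded pose from where the row before left it, along the tool's axes as they then stand; what a row does not reach is not made up. A row lasts 1/12 s, in which the tool goes at most 41.7 mm and 7.16 degrees, less where a joint would pass 70% of its speed; a pose out of reach is approached as far as the arm can. A call with a gripper value outside its range is refused whole. OPENING is the finger opening in mm, from 0 to 85.4, set as the call begins (- or left out, the last holds). The fingers move at their own pace and stop on an object; FORCE is the grip in N (left out, the last holds). Time passes only in rows, so rows that do not move let the fingers close. It gives the time, the measured TCP pose, the force, the opening and the grip force at its end, in the units of the state.
- ctrl.get_obs(): the state, without advancing time (a new reading comes with each control period).
- optics.get_image(name): name is "side" or "top"; returns (picture, depth): 384x512x3 uint8, red, green, blue; 384x512 float32, m along the optical axis (not along the pixel's ray), 0 where there is no reading.
- optics.camera_params(name): a dict with "mtx" (3x3 intrinsics, pixels), "extrinsics" (4x4, takes a point from camera to world coordinates). Camera axes: x right, y down, z forward; pixel columns grow to the right and rows downward; lengths in m; the calibration is good to about 2 mm. A picture is of the moment at which its call begins. camera_params takes no time and is no camera call.
- ctrl.finish_job(): hands the job in; it is judged then, once.
The state is a dict: "t": time; "q": joint angles; "dq": joint speeds; "effort": joint torques, N m; "tool_pos": TCP position; "tool_rot": TCP orientation; "contact_force": force on the tool from outside, world axes, zero at the start; "wrist_torque": the same for the moment, N m; "opening": finger opening in m; "grip_force": force on a finger pad.
Only numpy, scipy, OpenCV 4.12 (cv2) and the standard library are available. Lean on these libraries where they do the work, as an engineer would, in place of code of your own. Each camera call takes 0.05 s, during which the arm holds its last target. There are 200 camera calls.

## Task

Get the hob ready for charring a garlic bulb: stand the two green-capped spice jars from between the burners upright in the two free cells of the small steel caddy, one jar per cell. Then pick up the spring tongs, close them on the garlic bulb and, touching the bulb with nothing but the tongs, lift it and finish while still holding it in the tongs over the middle of the right-hand burner (the one with the bright bowl), clear above the pan supports but not higher than a hand's length. Do not tip the jars over, and leave the shaker, the tin and the lighter where they are.

Things in the scene. Friction and masses are not known exactly. Their poses are not given: they have to be found in the camera images.
- caddy: fixed stainless steel spice caddy at the front left of the hob, 60 x 175 mm, 58 mm high to its wire rim; origin at the centre of its underside, z up, y along its row of three cells. Cells are 55 mm square inside, centred at y = -57.5, 0 and +57.5 mm; walls 2 mm; cell floor 6 mm above the origin. The +y cell holds the shaker, the other two are free
- jar_a: loose spice jar with dark green cap, 46 mm diameter, 106 mm tall (cap is the top 21 mm, 45 mm across), about 0.11 kg, standing on the flat strip between the burners; origin at the centre of its underside, z up
- jar_b: second loose spice jar, same make and size as jar_a, same origin
- tongs: steel kitchen tongs, loose, lying on their side on the front right of the hob: 265 mm long, about 0.11 kg, balanced near tongs_grip. Origin on the hinge pin's underside; x runs from the hinge to the jaws, z up, y across the arms. A spring holds the arms open; squeezing both red ribbed sleeves (55 to 165 mm from the hinge, height 0 to 24 mm) together closes the jaws evenly
- tongs_left: the tongs' arm on their +y side; origin at its pivot 6 mm beside the hinge pin. The jaw plate at its end runs from 205 to 252 mm from the hinge and is 28 mm high. Open, the two jaws are 87 to 93 mm apart inside and 100 mm over all
- tongs_right: the tongs' arm on their -y side, the mirror image of the other. The jaw gap shrinks by 2 mm for each mm that the sleeves are pressed together at tongs_grip
- tongs_grip (a point): point midway between the sleeves, 115 mm from the hinge, 14 mm above the tongs' underside: grip here, one finger outside each sleeve, closing along the tongs' y. Outside width 57 mm when open, about 42 mm with the bulb between the jaws; the spring pushes back with 5 N when open, about 8 N at the bulb's width
- tongs_tip (a point): point midway between the two jaws, 232 mm from the hinge (117 mm beyond tongs_grip), at mid-height of the jaws, 14 mm above the tongs' underside
- garlic: loose whole garlic bulb, 60 x 57 mm wide (widest about 25 mm up), 58 mm tall with its stem tip, 0.04 kg, standing on the front middle of the hob; origin at the centre of its underside, z up
- right_burner (a point): centre of the right-hand burner (robot's right, bright bowl), level with its pan supports' tops, 63 mm above the hob. Supports: five fins, 35 to 140 mm from the centre, in a low ring of 140 mm radius; the left burner is alike, 344 mm away. Hob top z = 0, front edge x = 0.388, sides y = -0.309 and 0.399; the counter is 87 mm lower
- shaker: grey-topped shaker, 44 mm diameter, 90 mm tall, standing in the caddy's +y cell, to be left alone; origin at the centre of its underside
- tin: low round food tin, 86 mm diameter, 40 mm tall, standing at the back between the burners, to be left alone; origin at the centre of its underside
- lighter: red gas lighter lying at the back right corner of the hob, 74 mm long, 14 mm high, to be left alone; origin at the centre of its underside

How it is judged:
On the way, in this order (a step that is already met when the one before it is completed fails the run):
1. both spice jars stand upright in the caddy's free cells, let go (x of jar_a in the frame of caddy between -0.012 and 0.012 m and y of jar_a in the frame of caddy between -0.07 and 0.012 m and z of each of jar_a, jar_b in the frame of caddy below 0.012 m and angle between each of jar_a, jar_b's own z axis and vertical below 0.15 rad and contact force between the fingers and jar_a below 0.1 N and x of jar_b in the frame of caddy between -0.012 and 0.012 m and y of jar_b in the frame of caddy between -0.07 and 0.012 m and contact force between the fingers and jar_b below 0.1 N), for 0.2 s.
2. the garlic is clamped between both jaws of the tongs and lifted off the hob (contact force between garlic and tongs_left above 0.4 N and contact force between garlic and tongs_right above 0.4 N and contact force between the fingers and tongs above 1 N and contact force between the fingers and garlic below 0.1 N and height (world z) of garlic above 0.02 m), for 0.2 s.
At the end, for the whole second after the job is handed in: Both jars let go, upright (0.15 rad), on the floors of the two free cells; fingers hold the tongs, both jaws press the garlic (over 0.4 N), fingers off it; it is still, its underside 75 to 250 mm above the hob (supports: 63), its centre within 50 mm of the right burner's, seen from above (all of step 1 and contact force between garlic and tongs_left above 0.4 N and contact force between garlic and tongs_right above 0.4 N and contact force between the fingers and tongs above 1 N and contact force between the fingers and garlic below 0.1 N and horizontal distance between garlic and right_burner below 0.05 m and height (world z) of garlic between 0.075 and 0.25 m and linear speed of garlic below 0.05 m/s); the arm keeps its last pose, push and grip.
It fails at once if the fingers touch the garlic (contact force between the fingers and garlic above 0.5 N).
It fails at once if a jar is tipped over (angle between any of jar_a, jar_b's own z axis and vertical above 0.8 rad).
It fails at once if the shaker, the tin or the lighter is moved by more than 30 mm (distance of any of shaker, tin, lighter from where it was at the start of the episode above 0.03 m).
It also fails if it takes over 72 s, if anything falls off the work surface, if the arm or the gripper's body presses on something with over 40 N, if the wrist force passes 120 N, or if a joint passes its speed limit or range.

## Working session

There is one attempt and no reset: what is moved stays moved. The work goes in short steps, Python scripts to look and compute and a shell command to move; the robot and the scene stay as the last step left them, time stands still between calls to the robot, and variables do not carry over. Pictures are saved under pics/ and viewed, at most 10 in all, crops included, and the job is handed in when it is done.

```bash
mkdir -p pics; ls
cat > h.py <<'E'
import numpy as np, cv2
from station import ctrl, optics
def grab(n,save=None):
    im,d=optics.get_image(n); p=optics.camera_params(n)
    if save: cv2.imwrite('pics/'+save,im[:,:,::-1])
    return im,d,np.array(p['mtx']),np.array(p['extrinsics'])
def cloud(d,K,E):
    v,u=np.mgrid[:d.shape[0],:d.shape[1]]
    c=np.stack([(u-K[0,2])/K[0,0]*d,(v-K[1,2])/K[1,1]*d,d,np.ones_like(d)],-1)
    return (c@E.T)[...,:3]
def ray(u,v,z,K,E):
    r=E[:3,:3]@np.array([(u-K[0,2])/K[0,0],(v-K[1,2])/K[1,1],1]); o=E[:3,3]
    return o+r*(z-o[2])/r[2]
E
python3 - <<'E'
from h import *
for n in('top','side'):
    im,d,K,E=grab(n,n+'0.png'); print(n,K.tolist(),E.round(3).tolist(),(d>0).mean())
    np.savez(n+'0.npz',im=im,d=d,K=K,E=E)
o=ctrl.get_obs(); print(o['tool_rot'],o['t'],o['opening'])
E
```

```text
pics
top [[356.82811359045417, 0.0, 257.7635939058459], [0.0, 356.82811359045417, 196.75480442459798], [0.0, 0.0, 1.0]] [[-0.022, -0.986, 0.165, 0.416], [-0.999, 0.029, 0.04, -0.007], [-0.044, -0.164, -0.985, 0.997], [0.0, 0.0, 0.0, 1.0]] 0.995819091796875
side [[376.6207051196366, 0.0, 254.54168722987393], [0.0, 376.6207051196366, 189.22770547404227], [0.0, 0.0, 1.0]] [[0.94, -0.177, 0.291, 0.228], [-0.34, -0.44, 0.831, -0.944], [-0.019, -0.88, -0.474, 0.606], [0.0, 0.0, 0.0, 1.0]] 0.9960174560546875
[-6.45288647e-01 -3.07397148e+00  2.75875357e-03] 0.1 0.08574843843554594
```

View pics/top0.png

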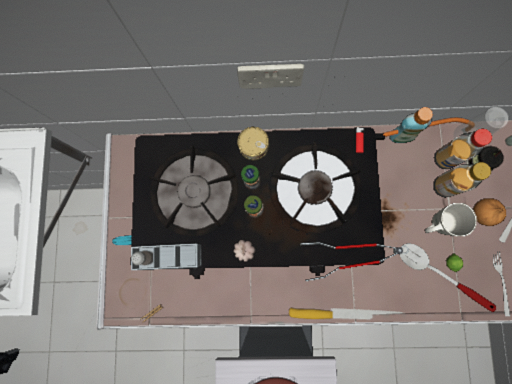

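View pics/side0.png

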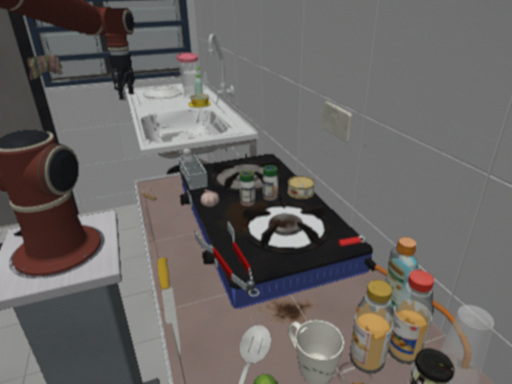

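The top view shows the caddy at px (166,257) with the shaker in its left cell (143,258). The jars are at (250,173) and (253,205), the garlic at (244,250) and the tin at (253,142). The right burner is at (316,187). The tongs' hinge is near (397,250), with jaws at (303,244) and (308,279). The side view confirms that everything is upright.

Run:
```python
from h import *
f=np.load('top0.npz'); im,d,K,E=f['im'],f['d'],f['K'],f['E']; P=cloud(d,K,E)
hsv=cv2.cvtColor(im,cv2.COLOR_RGB2HSV)
def st(name,m,z=None):
    n,l,s,c=cv2.connectedComponentsWithStats(m.astype(np.uint8))
    for i in range(1,n):
        if s[i,4]<12: continue
        p=P[l==i]; print(name,s[i].tolist(),c[i].round(1),np.median(p,0).round(3),p.min(0).round(3),p.max(0).round(3))
win=lambda a,b,c,e:(np.add.outer(np.arange(384)*0,np.arange(512))>=a)&(np.arange(512)[None]<=b)&(np.arange(384)[:,None]>=c)&(np.arange(384)[:,None]<=e)
Z=P[...,2]
st('jartop',win(235,270,160,220)&(Z>.095))
st('jarall',win(235,270,160,220)&(Z>.03))
st('garlic',win(225,265,230,270)&(Z>.012))
st('shaker',win(125,160,235,275)&(Z>.075))
st('caddyrim',win(120,210,235,280)&(Z>.045)&(Z<.07))
st('tin',win(230,275,120,160)&(Z>.02))
st('red',win(300,400,235,285)&((hsv[...,0]<8)|(hsv[...,0]>172))&(hsv[...,1]>140)&(hsv[...,2]>70))
st('tongs',win(285,415,232,290)&(Z>.008))
st('burn',win(270,360,145,230)&(hsv[...,2]>200)&(hsv[...,1]<40))
m=win(120,380,270,300)
print('hob z',np.median(Z[win(215,235,210,240)]), 'counter',np.median(Z[win(300,300,290,300)]))
big=np.hstack([cv2.resize(im[228:290,290:415],None,fx=5,fy=5,interpolation=2)]); b2=cv2.resize(im[228:290,120:275],None,fx=5,fy=5,interpolation=2)
w=max(big.shape[1],b2.shape[1]); pad=lambda a:np.pad(a,((0,0),(0,w-a.shape[1]),(0,0)))
out=np.vstack([pad(big),pad(b2)])[:600]; cv2.imwrite('pics/crop0.png',out[:,:,::-1]);print(out.shape)
```

```text
jartop [241, 164, 18, 19, 249] [249.4 173.3] [0.627 0.051 0.105] [ 0.416 -0.007  0.096] [0.65  0.072 0.997]
jartop [244, 195, 18, 19, 251] [252.3 203.9] [0.547 0.044 0.105] [ 0.416 -0.007  0.096] [0.57  0.065 0.997]
jarall [241, 164, 19, 24, 341] [250.1 175.9] [0.621 0.048 0.105] [ 0.416 -0.007  0.03 ] [0.65  0.072 0.997]
jarall [244, 195, 19, 21, 307] [253.  205.4] [0.544 0.042 0.105] [ 0.416 -0.007  0.031] [0.57  0.065 0.997]
garlic [233, 240, 22, 21, 331] [243.6 249.8] [0.434 0.073 0.038] [0.408 0.046 0.021] [0.462 0.103 0.061]
shaker [131, 251, 14, 14, 154] [137.7 257.5] [0.42  0.34  0.091] [0.404 0.327 0.075] [0.437 0.359 0.097]
caddyrim [131, 243, 67, 27, 357] [163.7 256.1] [0.425 0.288 0.056] [0.39  0.196 0.045] [0.455 0.372 0.062]
caddyrim [140, 250, 11, 16, 86] [146.1 257. ] [0.421 0.329 0.057] [0.401 0.322 0.045] [0.44  0.345 0.069]
tin [237, 126, 31, 32, 757] [252.4 141.4] [0.735 0.043 0.037] [ 0.416 -0.007  0.02 ] [0.779 0.087 0.997]
red [336, 243, 40, 6, 121] [355.8 245.9] [ 0.438 -0.229  0.023] [ 0.416 -0.281 -0.006] [ 0.445 -0.007  0.997]
red [339, 261, 41, 8, 100] [360.2 264.4] [ 0.39  -0.234  0.024] [ 0.381 -0.291 -0.004] [ 0.416 -0.007  0.997]
tongs [300, 242, 108, 39, 454] [358.9 255.4] [ 0.42  -0.234  0.023] [ 0.352 -0.364  0.008] [ 0.451 -0.007  0.997]
burn [317, 151, 32, 29, 513] [330.2 164.6] [ 0.667 -0.173  0.003] [ 0.624 -0.224 -0.003] [ 0.711 -0.136  0.018]
burn [281, 152, 33, 26, 529] [299.  164.9] [ 0.67  -0.087  0.002] [ 0.636 -0.126 -0.004] [ 0.709 -0.034  0.009]
burn [330, 177, 24, 36, 561] [342.3 192.6] [ 0.588 -0.203  0.003] [ 0.533 -0.234 -0.002] [ 0.632 -0.168  0.009]
burn [277, 180, 26, 36, 614] [288.7 195.7] [ 0.583 -0.054  0.002] [ 0.416 -0.09  -0.005] [ 0.629 -0.007  0.997]
burn [297, 202, 40, 23, 634] [316.8 213.9] [ 0.528 -0.13   0.003] [ 0.416 -0.182 -0.002] [ 0.563 -0.007  0.997]
hob z 0.0008084215262595951 counter -0.08713855863642328
(600, 775, 3)
```

View pics/crop0.png

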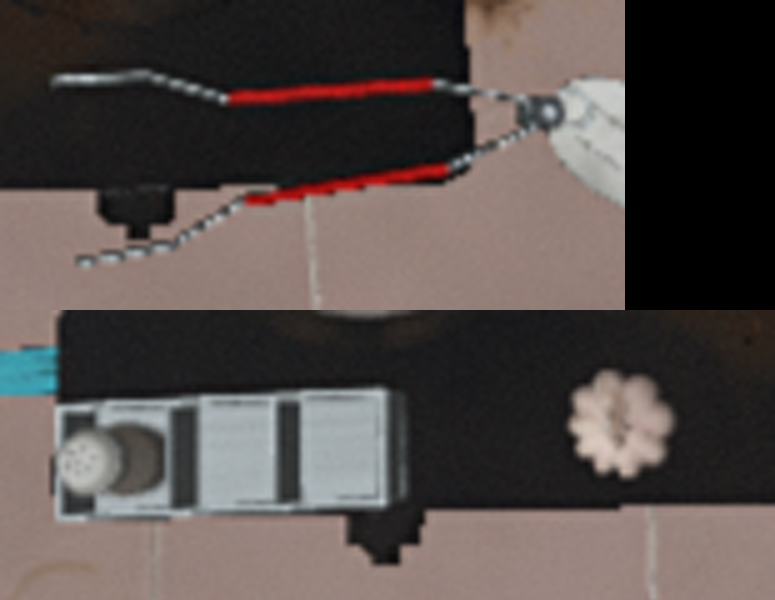

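The crop gives caddy rim corners at px (131.4,247), (197.4,243.6), (197,267.6) and (131.4,269.8). The tongs' hinge is at (398.6,250.4) and the jaw tips at (301,244) and (306,280.4). The sleeves' ends are (336,247.6)/(376.6,244.8) and (339.4,268)/(379.4,262).

```bash
cat >> h.py <<'E'
from scipy.spatial.transform import Rotation as R
def tool(): 
    o=ctrl.get_obs(); return o,np.array(o['tool_pos']),R.from_rotvec(o['tool_rot']).as_matrix()
def delta(target,yaw=None):
    """shift in tool mm, in present axes, and roll so that tool y points along world yaw (mod pi)"""
    o,p,M=tool(); d=M.T@(np.array(target)-p)*1000
    r=None
    if yaw is not None:
        cur=np.arctan2(M[1,1],M[0,1]); r=-((yaw-cur+np.pi/2)%np.pi-np.pi/2)
    print('t',round(o['t'],2),'pos',p.round(4),'d',d.round(1),'roll',r,'q6',round(o['q'][5],2),'tilt',M[2].round(3),'open',round(o['opening'],4)); return d,r
E
python3 - <<'E'
from h import *
f=np.load('top0.npz'); im,d,K,E=f['im'],f['d'],f['K'],f['E']
r=lambda u,v,z:ray(u,v,z,K,E)[:2]
c=np.array([r(*p,.058) for p in((131.4,247),(197.4,243.6),(197,267.6),(131.4,269.8))]); print('caddy',c.round(3).tolist(),c.mean(0).round(4))
ax=(c[0]+c[3]-c[1]-c[2]); print('caddy y dir deg',np.degrees(np.arctan2(ax[1],ax[0])),np.linalg.norm(ax)/2)
print('jars far/near',r(249.4,173.3,.106).round(4),r(252.3,203.9,.106).round(4))
print('garlic',r(243.6,249.8,.025).round(4),'shaker',r(137.7,257.5,.096).round(4),'burner bowl',r(315.5,188,.003).round(4))
h=r(398.6,250.4,.02); j=r(301,244,.028),r(306,280.4,.028)
s=[r(*p,.024) for p in((336,247.6),(376.6,244.8),(339.4,268),(379.4,262))]
print('hinge',h.round(4),'jaws',np.round(j,4).tolist(),'sleeves',np.round(s,4).tolist())
J=np.mean(j,0); a=J-h; print('len',np.linalg.norm(a),'tongs x deg',np.degrees(np.arctan2(a[1],a[0])),'sleeve mid',np.mean(s,0).round(4))
u=a/np.linalg.norm(a);print('grip est',(h+u*.115).round(4),'tip',(h+u*.232).round(4))
cy=np.arctan2(ax[1],ax[0])
delta([.547,.044,.2],cy-np.pi/2)
# side check
f=np.load('side0.npz'); K2,E2,im2,d2=f['K'],f['E'],f['im'],f['d']; hsv=cv2.cvtColor(im2,cv2.COLOR_RGB2HSV); P2=cloud(d2,K2,E2)
g=(hsv[...,0]>45)&(hsv[...,0]<90)&(hsv[...,1]>90)&(P2[...,2]>.08)&(P2[...,2]<.12)&(P2[...,1]<.1)&(P2[...,1]>0)
n,l,s,c=cv2.connectedComponentsWithStats(g.astype(np.uint8))
for i in range(1,n):
    if s[i,4]>15: u=s[i,0]+s[i,2]/2-.5; v=s[i,1]+s[i,3]/2-.5; print('capside',s[i],ray(u,v,.0955,K2,E2).round(4))
E
```

```text
caddy [[0.448, 0.37], [0.453, 0.194], [0.391, 0.194], [0.389, 0.368]] [0.4204 0.2815]
caddy y dir deg 91.11464319806282 0.17499063121598762
jars far/near [0.6271 0.0499] [0.5475 0.044 ]
garlic [0.4348 0.0746] shaker [0.4204 0.3376] burner bowl [ 0.6029 -0.1294]
hinge [ 0.4238 -0.339 ] jaws [[0.4466, -0.0802], [0.3511, -0.0893]] sleeves [[0.4349, -0.1734], [0.4398, -0.2812], [0.3812, -0.1793], [0.3946, -0.2851]]
len 0.2554770445498114 tongs x deg 95.60334511797427 sleeve mid [ 0.4126 -0.2297]
grip est [ 0.4126 -0.2246] tip [ 0.4011 -0.1081]
t 0.1 pos [0.251  0.5717 0.2302] d [-483.2 -364.1   30.7] roll 1.1375108718577382 q6 -0.12 tilt [ 0.    -0.002 -1.   ] open 0.0857
capside [264 166  13  10  97] [0.6278 0.0493 0.0955]
capside [240 174  14   7  65] [0.5444 0.0337 0.0955]
```

```bash
python3 -m handwheel '[{"roll":0.1138},{"roll":0.1138},{"roll":0.1138},{"roll":0.1138},{"roll":0.1138},{"roll":0.1138},{"roll":0.1138},{"roll":0.1138},{"roll":0.1138},{"roll":0.1138},{},{}]' 62 30; python3 -c "
from h import *
delta([.5475,.044,.2],np.radians(1.1))"
```

```text
t 0.1 pos [0.251  0.5717 0.2302] d [-483.7 -363.9   30.7] roll 1.1377664438769564 q6 -0.12 tilt [ 0.    -0.002 -1.   ] open 0.0857$[0]: bad value
```

```bash
python3 -m handwheel '[{"tx":0,"ty":0,"tz":0,"roll":0.1138}]' 62 30;  python3 -m handwheel --help | head -30
```

```text
t: 0.18
tool_pos: [0.2511, 0.5719, 0.2304]
tool_rot: [-0.822, -3.032, 0.002]
contact_force: [-0.5, 0.7, 0.8]
opening: 0.0754
grip_force: 0.0invalid input: not JSON, or not a number
```

```bash
python3 -m handwheel '[{"tx":0,"ty":0,"tz":0,"roll":0.114},{"tx":0,"ty":0,"tz":0,"roll":0.114},{"tx":0,"ty":0,"tz":0,"roll":0.114},{"tx":0,"ty":0,"tz":0,"roll":0.114},{"tx":0,"ty":0,"tz":0,"roll":0.114},{"tx":0,"ty":0,"tz":0,"roll":0.114},{"tx":0,"ty":0,"tz":0,"roll":0.114},{"tx":0,"ty":0,"tz":0,"roll":0.114},{"tx":0,"ty":0,"tz":0,"roll":0.112},{"tx":0,"ty":0,"tz":0,"roll":0}]' >/dev/null; python3 -c "
from h import *
delta([.5475,.044,.2],np.radians(1.1))"
```

```text
t 1.02 pos [0.2511 0.5719 0.2306] d [-533.   287.1   31. ] roll -0.0017603663663599 q6 1.02 tilt [-0.001 -0.001 -1.   ] open 0.0617
```

```bash
python3 -m handwheel '[{"tx":-35,"ty":19,"tz":0,"roll":0},{"tx":-35,"ty":19,"tz":0,"roll":0},{"tx":-35,"ty":19,"tz":0,"roll":0},{"tx":-35,"ty":19,"tz":0,"roll":0},{"tx":-35,"ty":19,"tz":0,"roll":0},{"tx":-35,"ty":19,"tz":0,"roll":0},{"tx":-35,"ty":19,"tz":0,"roll":0},{"tx":-35,"ty":19,"tz":0,"roll":0},{"tx":-35,"ty":19,"tz":0,"roll":0},{"tx":-35,"ty":19,"tz":0,"roll":0},{"tx":-35,"ty":19,"tz":0,"roll":0},{"tx":-35,"ty":19,"tz":0,"roll":0}]' >/dev/null;python3 -m handwheel '[{"tx":-35,"ty":19,"tz":0,"roll":0},{"tx":-35,"ty":19,"tz":0,"roll":0},{"tx":-35,"ty":19,"tz":0,"roll":0},{"tx":0,"ty":0,"tz":0,"roll":0},{"tx":0,"ty":0,"tz":0,"roll":0}]' ; python3 -c "
from h import *
delta([.5475,.044,.068],np.radians(1.1))"
```

```text
t: 2.43
tool_pos: [0.5467, 0.051, 0.2308]
tool_rot: [-2.201, -2.241, 0.001]
contact_force: [-0.7, -0.4, -1.6]
opening: 0.062
grip_force: 0.0
t 2.43 pos [0.5467 0.051  0.2308] d [ -7.1   0.9 162.8] roll -0.001133782226901081 q6 -0.06 tilt [ 0.    -0.001 -1.   ] open 0.062
```

```bash
python3 -m handwheel '[{"tx":-7,"ty":1,"tz":10,"roll":0},{"tx":0,"ty":0,"tz":35,"roll":0},{"tx":0,"ty":0,"tz":35,"roll":0},{"tx":0,"ty":0,"tz":25,"roll":0},{"tx":0,"ty":0,"tz":20,"roll":0},{"tx":0,"ty":0,"tz":20,"roll":0},{"tx":0,"ty":0,"tz":18,"roll":0},{"tx":0,"ty":0,"tz":0,"roll":0},{"tx":0,"ty":0,"tz":0,"roll":0}]' ; python3 -m handwheel '[{"tx":0,"ty":0,"tz":0,"roll":0},{"tx":0,"ty":0,"tz":0,"roll":0},{"tx":0,"ty":0,"tz":0,"roll":0},{"tx":0,"ty":0,"tz":0,"roll":0},{"tx":0,"ty":0,"tz":0,"roll":0},{"tx":0,"ty":0,"tz":0,"roll":0}]' 30 30; python3 -c "
from h import *
delta([.4215,.224,.15])"
```

```text
t: 3.18
tool_pos: [0.5457, 0.0468, 0.0667]
tool_rot: [-2.195, -2.244, 0.004]
contact_force: [0.6, 0.7, 0.6]
opening: 0.062
grip_force: 0.0
t: 3.68
tool_pos: [0.5486, 0.0458, 0.0699]
tool_rot: [2.199, 2.241, 0.003]
contact_force: [-1.3, 0.5, 6.1]
opening: 0.0442
grip_force: 31.2
t 3.68 pos [0.5486 0.0458 0.0699] d [ 180.6 -123.4  -80.4] roll None q6 -0.07 tilt [ 0.     0.003 -1.   ] open 0.0442
```

```bash
python3 -m handwheel '[{"tx":0,"ty":0,"tz":-20,"roll":0},{"tx":0,"ty":0,"tz":-35,"roll":0},{"tx":0,"ty":0,"tz":-35,"roll":0},{"tx":0,"ty":0,"tz":0,"roll":0}]'; python3 -m handwheel '[{"tx":30,"ty":-16,"tz":0,"roll":0},{"tx":35,"ty":-19,"tz":0,"roll":0},{"tx":35,"ty":-19,"tz":0,"roll":0},{"tx":35,"ty":-19,"tz":0,"roll":0},{"tx":35,"ty":-19,"tz":0,"roll":0},{"tx":35,"ty":-18,"tz":0,"roll":0},{"tx":30,"ty":-16,"tz":0,"roll":0},{"tx":0,"ty":0,"tz":0,"roll":0},{"tx":0,"ty":0,"tz":0,"roll":0}]'
python3 - <<'E'
from h import *
print([ctrl.get_obs()['tool_pos'] for _ in range(2)])
im,d,K,E=grab('top'); im2,*_=grab('side')
delta([.4204,.2815,.08],np.radians(1.1))
a=cv2.resize(im[150:290,110:290],None,fx=4,fy=4); b=im2
cv2.imwrite('pics/p1.png',a[:,:,::-1])
E
```

```text
t: 4.02
tool_pos: [0.5517, 0.0455, 0.1663]
tool_rot: [2.193, 2.236, 0.013]
contact_force: [1.3, -0.2, -0.0]
opening: 0.0446
grip_force: 31.2
t: 4.77
tool_pos: [0.4159, 0.2793, 0.1577]
tool_rot: [2.196, 2.247, -0.001]
contact_force: [0.9, -0.1, -0.0]
opening: 0.0447
grip_force: 31.2
[array([0.41586095, 0.27928021, 0.15770566]), array([0.41586095, 0.27928021, 0.15770566])]
t 4.87 pos [0.4171 0.2778 0.1579] d [ 3.7  3.4 77.9] roll -2.635820219354379e-05 q6 0.42 tilt [-0.001 -0.    -1.   ] open 0.0448
```

View pics/p1.png

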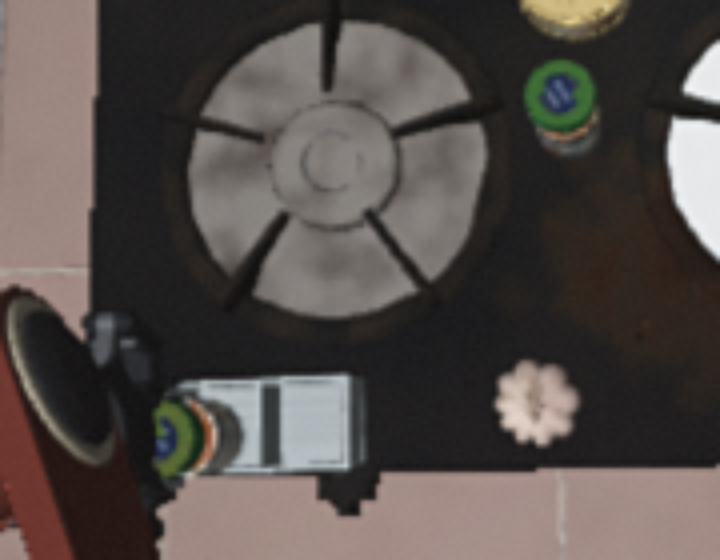

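The jar is held upright above the middle cell (cap around crop px (168,438)), with the other cell free at crop (312,420). The garlic is undisturbed.

```bash
python3 -m handwheel '[{"tx":5,"ty":3.5,"tz":5,"roll":0},{"tx":0,"ty":0,"tz":8,"roll":0},{"tx":0,"ty":0,"tz":0,"roll":0},{"tx":0,"ty":0,"tz":0,"roll":0},{"tx":0,"ty":0,"tz":0,"roll":0},{"tx":0,"ty":0,"tz":0,"roll":0}]'
python3 - <<'E'
from h import *
for _ in range(3): 
    im,d,K,E=grab('top'); delta([.4206,.2835,.0745],np.radians(1.1))
hsv=cv2.cvtColor(im,cv2.COLOR_RGB2HSV); P=cloud(d,K,E)
# caddy rim & jar glass points: glass lower edge vs cap
g=(hsv[...,0]>40)&(hsv[...,0]<90)&(hsv[...,1]>90); g[:240]=0; g[:,200:]=0
p=P[g]; print(g.sum(),np.median(p,0).round(3),p.min(0).round(3),p.max(0).round(3))
E
```

```text
t: 5.37
tool_pos: [0.4206, 0.2832, 0.1453]
tool_rot: [2.201, 2.242, 0.0]
contact_force: [-0.1, -0.6, -0.4]
opening: 0.0443
grip_force: 31.2
t 5.42 pos [0.4206 0.2833 0.1455] d [ 0.2 -0.  71. ] roll -0.0004314858381868625 q6 0.43 tilt [ 0.  0. -1.] open 0.0445
t 5.47 pos [0.4206 0.2834 0.1456] d [ 0.1 -0.  71.1] roll -0.00029057174712066036 q6 0.43 tilt [ 0.  0. -1.] open 0.0447
t 5.52 pos [0.4206 0.2834 0.1456] d [ 0.1 -0.  71.1] roll -0.00018336589143119753 q6 0.43 tilt [ 0.     0.001 -1.   ] open 0.0448
92 [0.423 0.264 0.179] [0.4   0.258 0.162] [0.441 0.281 0.183]
```

```bash
python3 -m handwheel '[{"tx":0,"ty":0,"tz":10,"roll":0},{"tx":0,"ty":0,"tz":12,"roll":0},{"tx":0,"ty":0,"tz":12,"roll":0},{"tx":0,"ty":0,"tz":12,"roll":0},{"tx":0,"ty":0,"tz":10,"roll":0},{"tx":0,"ty":0,"tz":6,"roll":0},{"tx":0,"ty":0,"tz":4,"roll":0},{"tx":0,"ty":0,"tz":2,"roll":0},{"tx":0,"ty":0,"tz":0,"roll":0},{"tx":0,"ty":0,"tz":0,"roll":0}]'
```

```text
t: 6.35
tool_pos: [0.4208, 0.2836, 0.0778]
tool_rot: [2.2, 2.242, 0.001]
contact_force: [1.2, 0.5, -0.4]
opening: 0.0444
grip_force: 31.2
```

```bash
python3 -m handwheel '[{"tx":0,"ty":0,"tz":1.5,"roll":0},{"tx":0,"ty":0,"tz":1,"roll":0},{"tx":0,"ty":0,"tz":0,"roll":0},{"tx":0,"ty":0,"tz":0,"roll":0}]'
```

```text
t: 6.68
tool_pos: [0.4211, 0.2838, 0.0759]
tool_rot: [2.2, 2.242, 0.003]
contact_force: [-0.8, -0.1, 4.1]
opening: 0.0446
grip_force: 31.5
```

Contact with the floor: the jar is seated. Release, lift and go to the second jar.

```bash
python3 -m handwheel '[{"tx":0,"ty":0,"tz":0,"roll":0},{"tx":0,"ty":0,"tz":0,"roll":0},{"tx":0,"ty":0,"tz":0,"roll":0},{"tx":0,"ty":0,"tz":-15,"roll":0},{"tx":0,"ty":0,"tz":-30,"roll":0},{"tx":0,"ty":0,"tz":-35,"roll":0},{"tx":0,"ty":0,"tz":-35,"roll":0},{"tx":0,"ty":0,"tz":0,"roll":0},{"tx":0,"ty":0,"tz":0,"roll":0}]' 62;  python3 -c "
from h import *
delta([.6271,.0519,.068],np.radians(1.1))"
```

```text
t: 7.43
tool_pos: [0.4219, 0.2842, 0.1928]
tool_rot: [2.199, 2.241, 0.009]
contact_force: [-0.3, 0.8, -0.0]
opening: 0.062
grip_force: 0.0
t 7.43 pos [0.4219 0.2842 0.1928] d [-236.4  200.1  125.3] roll -9.919621903220488e-06 q6 0.43 tilt [ 0.002  0.005 -1.   ] open 0.062
```

```bash
python3 -m handwheel '[{"tx":-26.5,"ty":22.2,"tz":0,"roll":0},{"tx":-26.5,"ty":22.2,"tz":0,"roll":0},{"tx":-26.5,"ty":22.2,"tz":0,"roll":0},{"tx":-26.5,"ty":22.2,"tz":0,"roll":0},{"tx":-26.5,"ty":22.2,"tz":0,"roll":0},{"tx":-26.5,"ty":22.2,"tz":0,"roll":0},{"tx":-26.5,"ty":22.2,"tz":0,"roll":0},{"tx":-26.5,"ty":22.2,"tz":0,"roll":0},{"tx":-26.5,"ty":22.2,"tz":0,"roll":0},{"tx":0,"ty":0,"tz":0,"roll":0},{"tx":0,"ty":0,"tz":0,"roll":0},{"tx":0,"ty":0,"tz":0,"roll":0}]';  python3 - <<'E'
from h import *
im,d,K,E=grab('top'); P=cloud(d,K,E); hsv=cv2.cvtColor(im,cv2.COLOR_RGB2HSV)
delta([.6271,.0499,.068],np.radians(1.1))
g=(hsv[...,0]>40)&(hsv[...,0]<90)&(hsv[...,1]>90); g[:225]=0; g[:,210:]=0; g[:,:120]=0
v,u=np.nonzero(g); print(len(u),P[g].min(0).round(3),P[g].max(0).round(3),ray((u.min()+u.max())/2,(v.min()+v.max())/2,.112,K,E).round(4))
E
```

```text
t: 8.43
tool_pos: [0.6236, 0.049, 0.1876]
tool_rot: [-2.198, -2.24, 0.003]
contact_force: [0.7, -1.2, 0.3]
opening: 0.0622
grip_force: 0.0
t 8.48 pos [0.6235 0.0495 0.1882] d [  0.3   3.9 120.2] roll 0.0005035606443426488 q6 -0.06 tilt [ 0.    -0.003 -1.   ] open 0.0623
113 [ 0.401 -0.007  0.096] [0.44  0.302 0.997] [0.4203 0.2779 0.112 ]
```

```bash
python3 -m handwheel '[{"tx":0,"ty":4,"tz":20,"roll":0},{"tx":0,"ty":0,"tz":25,"roll":0},{"tx":0,"ty":0,"tz":25,"roll":0},{"tx":0,"ty":0,"tz":20,"roll":0},{"tx":0,"ty":0,"tz":15,"roll":0},{"tx":0,"ty":0,"tz":15,"roll":0},{"tx":0,"ty":0,"tz":0,"roll":0},{"tx":0,"ty":0,"tz":0,"roll":0},{"tx":0,"ty":0,"tz":0,"roll":0}]' ; python3 -m handwheel '[{"tx":0,"ty":0,"tz":0,"roll":0},{"tx":0,"ty":0,"tz":0,"roll":0},{"tx":0,"ty":0,"tz":0,"roll":0},{"tx":0,"ty":0,"tz":0,"roll":0},{"tx":0,"ty":0,"tz":0,"roll":0},{"tx":0,"ty":0,"tz":0,"roll":0}]' 30 30; python3 -m handwheel '[{"tx":0,"ty":0,"tz":-20,"roll":0},{"tx":0,"ty":0,"tz":-35,"roll":0},{"tx":0,"ty":0,"tz":-35,"roll":0},{"tx":0,"ty":0,"tz":0,"roll":0},{"tx":0,"ty":0,"tz":0,"roll":0},{"tx":0,"ty":0,"tz":0,"roll":0}]'
python3 - <<'E'
from h import *
im,d,K,E=grab('top'); im,d,K,E=grab('side'); P=cloud(d,K,E)
delta([.4215,.226,.15],np.radians(1.1))
E
```

```text
t: 9.23
tool_pos: [0.6296, 0.0491, 0.0712]
tool_rot: [2.199, 2.242, 0.002]
contact_force: [0.5, -0.2, 0.7]
opening: 0.0622
grip_force: 0.0
t: 9.73
tool_pos: [0.6299, 0.0488, 0.0718]
tool_rot: [2.199, 2.241, 0.003]
contact_force: [-2.0, -0.1, 5.9]
opening: 0.0443
grip_force: 30.7
t: 10.23
tool_pos: [0.6283, 0.0489, 0.1592]
tool_rot: [-2.2, -2.242, 0.001]
contact_force: [-0.3, 0.0, -2.7]
opening: 0.0444
grip_force: 31.3
t 10.33 pos [0.6273 0.0489 0.1574] d [ 181.  -202.4    8.2] roll -6.772939390575772e-05 q6 -0.06 tilt [ 0.    -0.004 -1.   ] open 0.0443
```

```bash
python3 -m handwheel '[{"tx":15,"ty":-20,"tz":-10,"roll":0},{"tx":23,"ty":-26,"tz":-10,"roll":0},{"tx":24,"ty":-26,"tz":-10,"roll":0},{"tx":24,"ty":-26,"tz":0,"roll":0},{"tx":24,"ty":-26,"tz":0,"roll":0},{"tx":24,"ty":-26,"tz":0,"roll":0},{"tx":24,"ty":-26,"tz":0,"roll":0},{"tx":19,"ty":-25,"tz":0,"roll":0},{"tx":0,"ty":0,"tz":0,"roll":0},{"tx":0,"ty":0,"tz":0,"roll":0},{"tx":0,"ty":0,"tz":0,"roll":0},{"tx":0,"ty":0,"tz":0,"roll":0}]';  python3 - <<'E'
from h import *
im,d,K,E=grab('side'); im,d,K,E=grab('top'); P=cloud(d,K,E); hsv=cv2.cvtColor(im,cv2.COLOR_RGB2HSV)
delta([.4215,.226,.08],np.radians(1.1))
im2,d2,K2,E2=grab('side'); 
a=cv2.resize(im[200:290,110:230],None,fx=5,fy=5); b=cv2.resize(im2[80:240,120:260],None,fx=3,fy=3)
out=np.zeros((480,1020,3),np.uint8); cv2.imwrite('pics/p2.png',cv2.resize(np.hstack([cv2.resize(a,(420,315)),cv2.resize(b,(360,315))]),(780,315))[:,:,::-1])
E
```

```text
t: 11.33
tool_pos: [0.4247, 0.2214, 0.1891]
tool_rot: [-2.201, -2.241, 0.002]
contact_force: [0.6, -0.3, -1.4]
opening: 0.0445
grip_force: 31.5
t 11.43 pos [0.425  0.2213 0.1894] d [  4.8  -3.3 109.4] roll -0.0015529854594709125 q6 0.31 tilt [-0.    -0.001 -1.   ] open 0.0446
```

View pics/p2.png

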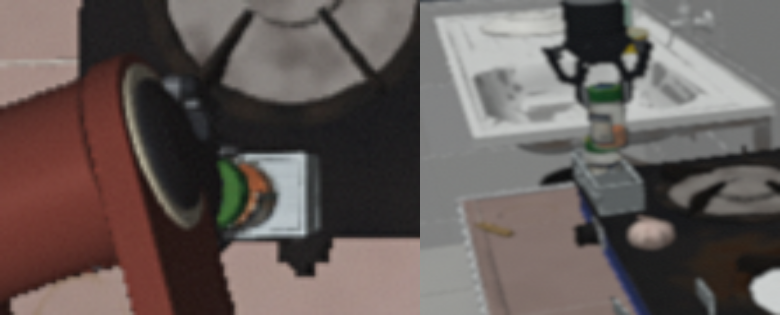

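The jar hangs straight above the end cell and jar 1 stands behind it. Lowering now.

```bash
python3 -m handwheel '[{"tx":3,"ty":-3.3,"tz":10,"roll":0},{"tx":0,"ty":0,"tz":15,"roll":0},{"tx":0,"ty":0,"tz":10,"roll":0},{"tx":0,"ty":0,"tz":0,"roll":0},{"tx":0,"ty":0,"tz":0,"roll":0},{"tx":0,"ty":0,"tz":0,"roll":0},{"tx":0,"ty":0,"tz":0,"roll":0}]';python3 -m handwheel '[{"tx":0,"ty":0,"tz":10,"roll":0},{"tx":0,"ty":0,"tz":12,"roll":0},{"tx":0,"ty":0,"tz":12,"roll":0},{"tx":0,"ty":0,"tz":12,"roll":0},{"tx":0,"ty":0,"tz":10,"roll":0},{"tx":0,"ty":0,"tz":6,"roll":0},{"tx":0,"ty":0,"tz":5,"roll":0},{"tx":0,"ty":0,"tz":4,"roll":0},{"tx":0,"ty":0,"tz":0,"roll":0},{"tx":0,"ty":0,"tz":0,"roll":0}]'
```

```text
t: 12.07
tool_pos: [0.4215, 0.2251, 0.1556]
tool_rot: [2.2, 2.242, 0.002]
contact_force: [0.4, -0.2, -2.2]
opening: 0.0443
grip_force: 31.5
t: 12.9
tool_pos: [0.4208, 0.2249, 0.0836]
tool_rot: [-2.2, -2.242, 0.001]
contact_force: [1.1, -0.1, -1.2]
opening: 0.0443
grip_force: 31.6
```

```bash
python3 -m handwheel '[{"tx":0,"ty":0,"tz":2,"roll":0},{"tx":0,"ty":0,"tz":2,"roll":0},{"tx":0,"ty":0,"tz":1.5,"roll":0},{"tx":0,"ty":0,"tz":0,"roll":0},{"tx":0,"ty":0,"tz":0,"roll":0}]'
```

```text
t: 13.32
tool_pos: [0.4209, 0.2249, 0.0782]
tool_rot: [-2.2, -2.243, 0.0]
contact_force: [0.6, -1.2, -1.4]
opening: 0.0441
grip_force: 31.6
```

```bash
python3 -m handwheel '[{"tx":0,"ty":0,"tz":1,"roll":0},{"tx":0,"ty":0,"tz":0.8,"roll":0},{"tx":0,"ty":0,"tz":0,"roll":0},{"tx":0,"ty":0,"tz":0,"roll":0}]'
```

```text
t: 13.65
tool_pos: [0.4213, 0.2252, 0.0779]
tool_rot: [-2.2, -2.243, -0.0]
contact_force: [-3.4, -0.4, 5.4]
opening: 0.0443
grip_force: 32.4
```

```bash
python3 -m handwheel '[{"tx":0,"ty":0,"tz":0,"roll":0},{"tx":0,"ty":0,"tz":0,"roll":0},{"tx":0,"ty":0,"tz":0,"roll":0},{"tx":0,"ty":0,"tz":-15,"roll":0},{"tx":0,"ty":0,"tz":-30,"roll":0},{"tx":0,"ty":0,"tz":-35,"roll":0},{"tx":0,"ty":0,"tz":-35,"roll":0},{"tx":0,"ty":0,"tz":0,"roll":-0.073},{"tx":0,"ty":0,"tz":0,"roll":0},{"tx":0,"ty":0,"tz":0,"roll":0}]' 75;  python3 -c "
from h import *
delta([.4126,-.2246,.08],np.radians(5.3))"
```

```text
t: 14.48
tool_pos: [0.4207, 0.2248, 0.1911]
tool_rot: [-2.118, -2.32, 0.001]
contact_force: [-0.0, 0.2, -0.0]
opening: 0.0753
grip_force: 0.0
t 14.48 pos [0.4207 0.2248 0.1911] d [-446.8  -48.7  111.2] roll -0.001968190466120179 q6 0.24 tilt [-0. -0. -1.] open 0.0753
```

```bash
python3 -m handwheel '[{"tx":-20,"ty":-2,"tz":0,"roll":0},{"tx":-37,"ty":-4,"tz":0,"roll":0},{"tx":-37,"ty":-4,"tz":0,"roll":0},{"tx":-37,"ty":-4,"tz":0,"roll":0},{"tx":-37,"ty":-4,"tz":0,"roll":0},{"tx":-37,"ty":-4,"tz":0,"roll":0},{"tx":-37,"ty":-4,"tz":0,"roll":0},{"tx":-37,"ty":-4,"tz":0,"roll":0},{"tx":-37,"ty":-4,"tz":0,"roll":0},{"tx":-37,"ty":-4,"tz":0,"roll":0},{"tx":-37,"ty":-4,"tz":0,"roll":0},{"tx":-37,"ty":-4,"tz":0,"roll":0}]' >/dev/null; python3 -m handwheel '[{"tx":-15,"ty":-3,"tz":0,"roll":0},{"tx":0,"ty":0,"tz":0,"roll":0},{"tx":0,"ty":0,"tz":0,"roll":0},{"tx":0,"ty":0,"tz":0,"roll":0}]';python3 - <<'E'
from h import *
im,d,K,E=grab('side'); im,d,K,E=grab('top'); P=cloud(d,K,E); hsv=cv2.cvtColor(im,cv2.COLOR_RGB2HSV)
delta([.4126,-.2246,.03],np.radians(5.3))
g=(hsv[...,0]>40)&(hsv[...,0]<90)&(hsv[...,1]>90); g[:225]=0; g[:,210:]=0; g[:,:120]=0
n,l,s,c=cv2.connectedComponentsWithStats(g.astype(np.uint8))
for i in range(1,n):
    if s[i,4]>15: print(s[i],c[i].round(1),ray(*c[i],.112,K,E).round(4),P[l==i][:,2].max().round(3),np.median(P[l==i][:,2]).round(3))
im2,*_=grab('side')
out=np.hstack([cv2.resize(im[225:285,120:220],(400,240)),cv2.resize(im[225:285,290:390],(400,240))]); out=np.vstack([out,cv2.resize(im2[130:320,120:320],(0,0),fx=1.89,fy=1.89)[:359,:].copy() if 0 else np.pad(cv2.resize(im2[120:320,130:350],(396,360)),((0,0),(0,404),(0,0)))])
cv2.imwrite('pics/p3.png',out[:,:,::-1])
E
```

```text
t: 15.82
tool_pos: [0.4123, -0.2185, 0.1899]
tool_rot: [-2.115, -2.319, -0.0]
contact_force: [0.3, 0.7, -0.8]
opening: 0.0752
grip_force: 0.0
t 15.92 pos [ 0.4127 -0.2183  0.1907] d [ -6.4  -0.6 160.7] roll 0.0009713324858822148 q6 -0.74 tilt [ 0.001 -0.001 -1.   ] open 0.0752
[161 249   8  16  56] [165.3 255.9] [0.4226 0.2622 0.112 ] 0.115 0.109
[172 248  18  18 171] [180.9 256.8] [0.4196 0.2231 0.112 ] 0.997 0.111
[150 257   8   9  27] [152.6 260.8] [0.4114 0.2938 0.112 ] 0.114 0.111
```

View pics/p3.png

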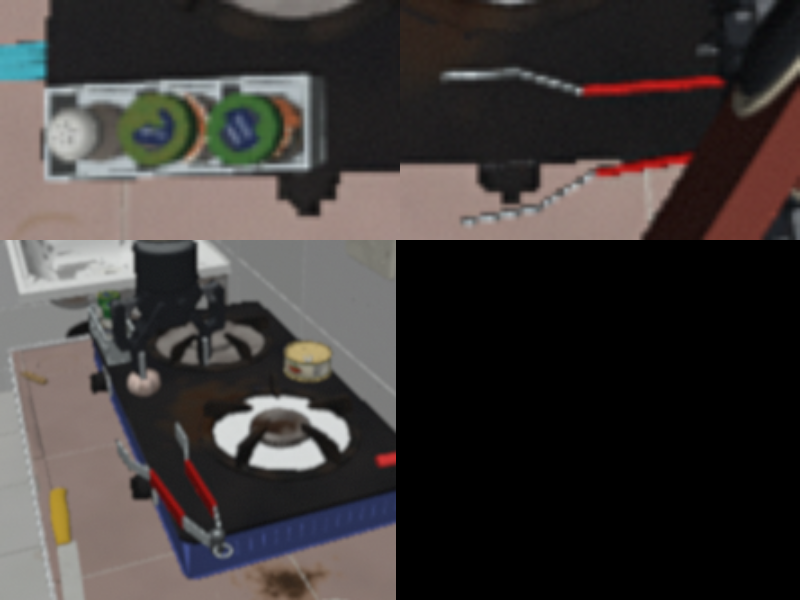

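Both jars stand upright in the two free cells: caps at px (158,256) and (181,257), tops at z 0.111. The tongs are unmoved, with the sleeves directly below the gripper.

```bash
python3 -m handwheel '[{"tx":-6.4,"ty":-0.6,"tz":20,"roll":0},{"tx":0,"ty":0,"tz":35,"roll":0},{"tx":0,"ty":0,"tz":35,"roll":0},{"tx":0,"ty":0,"tz":30,"roll":0},{"tx":0,"ty":0,"tz":0,"roll":0},{"tx":0,"ty":0,"tz":0,"roll":0},{"tx":0,"ty":0,"tz":0,"roll":0},{"tx":0,"ty":0,"tz":0,"roll":0}]';python3 -m handwheel '[{"tx":0,"ty":0,"tz":15,"roll":0},{"tx":0,"ty":0,"tz":20,"roll":0},{"tx":0,"ty":0,"tz":20,"roll":0},{"tx":0,"ty":0,"tz":5,"roll":0},{"tx":0,"ty":0,"tz":0,"roll":0},{"tx":0,"ty":0,"tz":0,"roll":0},{"tx":0,"ty":0,"tz":0,"roll":0},{"tx":0,"ty":0,"tz":0,"roll":0}]'; python3 -c "
from h import *
print(ctrl.grasp_offset);delta([.4126,-.2246,.003],np.radians(5.3))"
```

```text
t: 16.63
tool_pos: [0.4147, -0.2271, 0.0745]
tool_rot: [2.113, 2.318, 0.001]
contact_force: [0.6, 0.2, 0.3]
opening: 0.0749
grip_force: 0.0
t: 17.3
tool_pos: [0.4141, -0.227, 0.0133]
tool_rot: [2.114, 2.319, 0.0]
contact_force: [0.6, -0.1, -0.2]
opening: 0.0751
grip_force: 0.0
0.0187
t 17.3 pos [ 0.4141 -0.227   0.0133] d [ 2.6 -1.3 10.3] roll -0.00023744946624093544 q6 -0.75 tilt [-0.002  0.002 -1.   ] open 0.0751
```

```bash
python3 -m handwheel '[{"tx":2.4,"ty":-1.3,"tz":5,"roll":0},{"tx":0,"ty":0,"tz":4,"roll":0},{"tx":0,"ty":0,"tz":0,"roll":0},{"tx":0,"ty":0,"tz":0,"roll":0}]';python3 -m handwheel '[{"tx":0,"ty":0,"tz":0,"roll":0},{"tx":0,"ty":0,"tz":0,"roll":0},{"tx":0,"ty":0,"tz":0,"roll":0},{"tx":0,"ty":0,"tz":0,"roll":0},{"tx":0,"ty":0,"tz":0,"roll":0},{"tx":0,"ty":0,"tz":0,"roll":0}]' 54 20
```

```text
t: 17.63
tool_pos: [0.411, -0.2235, 0.002]
tool_rot: [-2.116, -2.321, 0.0]
contact_force: [-1.1, -0.3, -0.1]
opening: 0.075
grip_force: 0.0
t: 18.13
tool_pos: [0.4119, -0.2242, 0.0031]
tool_rot: [2.116, 2.321, 0.0]
contact_force: [0.5, 0.3, 5.0]
opening: 0.0538
grip_force: 6.2
```

```bash
python3 -m handwheel '[{"tx":0,"ty":0,"tz":-8,"roll":0},{"tx":0,"ty":0,"tz":-15,"roll":0},{"tx":0,"ty":0,"tz":-20,"roll":0},{"tx":0,"ty":0,"tz":-25,"roll":0},{"tx":0,"ty":0,"tz":-25,"roll":0},{"tx":0,"ty":0,"tz":-7,"roll":0},{"tx":0,"ty":0,"tz":0,"roll":0},{"tx":0,"ty":0,"tz":0,"roll":0},{"tx":0,"ty":0,"tz":0,"roll":0}]' 53 20;python3 - <<'E'
from h import *
im,d,K,E=grab('side'); im,d,K,E=grab('top'); 
delta([.4126,-.2246,.1])
np.savez('top4.npz',im=im,d=d,K=K,E=E)
im2,*_=grab('side')
out=np.vstack([cv2.resize(im[225:285,280:400],(600,300)),np.pad(cv2.resize(im2[150:320,150:320],(300,300)),((0,0),(0,300),(0,0)))])
cv2.imwrite('pics/p4.png',out[:,:,::-1])
E
```

```text
t: 18.88
tool_pos: [0.4101, -0.223, 0.1003]
tool_rot: [-2.114, -2.319, 0.001]
contact_force: [-0.6, 0.5, -1.7]
opening: 0.0531
grip_force: 5.4
t 18.98 pos [ 0.4102 -0.223   0.1003] d [-1.8  2.3  0.3] roll None q6 -0.75 tilt [ 0.003 -0.003 -1.   ] open 0.0534
```

View pics/p4.png

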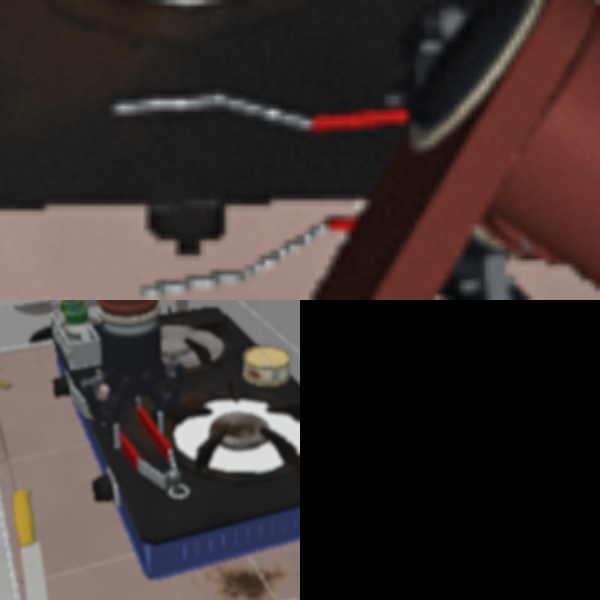

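The tongs are lifted and held, with jaw ends at px (303,246.6) and (309,283). Next I'll measure their pose relative to the tool.

Run:
```python
from h import *
f=np.load('top4.npz'); im,d,K,E=f['im'],f['d'],f['K'],f['E']; P=cloud(d,K,E)
for (a,b,c,e) in((300,326,242,250),(307,330,276,285),(340,362,245,253),(345,352,266,273)):
    p=P[c:e,a:b].reshape(-1,3); p=p[(p[:,2]>.06)&(p[:,2]<.2)]
    if len(p): print((a,b),len(p),'z pct',np.percentile(p[:,2],[10,50,90]).round(3),p[:,1].min().round(3),p[:,1].max().round(3),np.median(p,0).round(3))
z=.124
j=[ray(303,246.6,z,K,E),ray(309,283,z,K,E)]; print(np.round(j,4).tolist(), np.mean(j,0).round(4), np.hypot(*(j[0]-j[1])[:2]))
o,p,M=tool(); print('rel to TCP, tool axes', (M.T@(np.mean(j,0)-p)*1000).round(1))
f=np.load('top0.npz'); P0=cloud(f['d'],f['K'],f['E']); hs=cv2.cvtColor(f['im'],cv2.COLOR_RGB2HSV)
u,v=np.array([]),0
m=np.zeros((384,512),bool); m[236:266,228:262]=True; m&=(hs[...,2]>110)
im2=f['im']; hn=cv2.cvtColor(im,cv2.COLOR_RGB2HSV); m2=np.zeros_like(m); m2[236:266,228:262]=True; m2&=hn[...,2]>110
for mm in(m,m2):
    v,u=np.nonzero(mm); print('garlic',mm.sum(),u.min(),u.max(),v.min(),v.max(),ray(u.mean(),v.mean(),.03,K,E).round(4), ray((u.min()+u.max())/2,(v.min()+v.max())/2,.027,K,E).round(4))
```

```text
(300, 326) 37 z pct [0.117 0.125 0.127] -0.131 -0.077 [ 0.44  -0.101  0.125]
(307, 330) 49 z pct [0.107 0.124 0.127] -0.138 -0.086 [ 0.356 -0.111  0.124]
(340, 362) 70 z pct [0.113 0.12  0.124] -0.214 -0.167 [ 0.431 -0.195  0.12 ]
(345, 352) 17 z pct [0.108 0.12  0.124] -0.194 -0.175 [ 0.382 -0.181  0.12 ]
[[0.4372, -0.0775, 0.124], [0.3514, -0.088, 0.124]] [ 0.3943 -0.0827  0.124 ] 0.08647728773426896
rel to TCP, tool axes [141.3  -3.1 -23.1]
garlic 297 234 253 240 260 [0.4331 0.0744 0.03  ] [0.4342 0.0748 0.027 ]
garlic 307 234 253 240 260 [0.4332 0.0745 0.03  ] [0.4342 0.0748 0.027 ]
```

```bash
python3 -c "
from h import *
delta([.448,-.0438,.1])"; python3 -m handwheel '[{"tx":10,"ty":4,"tz":0,"roll":0},{"tx":20,"ty":6,"tz":0,"roll":0},{"tx":23,"ty":7,"tz":0,"roll":0},{"tx":23,"ty":7,"tz":0,"roll":0},{"tx":23,"ty":7,"tz":0,"roll":0},{"tx":23,"ty":7,"tz":0,"roll":0},{"tx":23,"ty":7,"tz":0,"roll":0},{"tx":20,"ty":6,"tz":0,"roll":0},{"tx":9,"ty":3,"tz":0,"roll":0},{"tx":0,"ty":0,"tz":0,"roll":0},{"tx":0,"ty":0,"tz":0,"roll":0},{"tx":0,"ty":0,"tz":0,"roll":0}]'
python3 - <<'E'
from h import *
im,d,K,E=grab('side'); im,d,K,E=grab('top'); 
delta([.448,-.0438,.1])
np.savez('top5.npz',im=im,d=d,K=K,E=E); im2,*_=grab('side')
out=np.vstack([cv2.resize(im[220:290,210:310],(500,350)),np.pad(cv2.resize(im2[150:270,150:270],(250,250)),((0,0),(0,250),(0,0)))])
cv2.imwrite('pics/p5.png',out[:,:,::-1])
E
```

```text
t 19.03 pos [ 0.4104 -0.2231  0.1006] d [175.1  54.    0.9] roll None q6 -0.75 tilt [ 0.002 -0.003 -1.   ] open 0.0531
t: 20.03
tool_pos: [0.449, -0.0462, 0.1023]
tool_rot: [-2.117, -2.321, 0.001]
contact_force: [0.4, 0.6, -1.5]
opening: 0.0531
grip_force: 5.4
t 20.13 pos [ 0.449  -0.0464  0.1024] d [ 2.7 -0.8  2.4] roll None q6 -0.36 tilt [-0. -0. -1.] open 0.0533
```

View pics/p5.png

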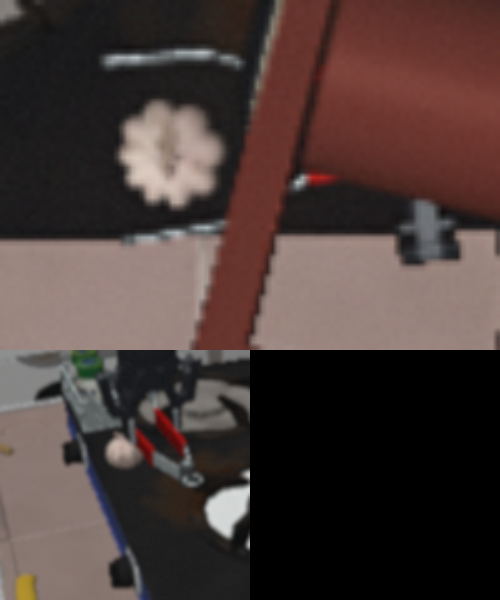

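The open jaws sit above and on either side of the bulb. Jaw ends are at px (231,232.4) and (235,268.2), with the bulb at (244,250). I'll compute the remaining offset.

Run:
```python
from h import *
f=np.load('top5.npz'); K,E=f['K'],f['E']
j=[ray(231,232.4,.126,K,E),ray(235,268.2,.126,K,E)]; m=np.mean(j,0); o,p,M=tool()
print(np.round(j,4).tolist(),m.round(4)); ends=(M.T@(m-p)*1000); g=(M.T@(np.array([.434,.0747,.03])-p)*1000); print('jaw ends',ends.round(1),'garlic',g.round(1))
```

```text
[[0.4757, 0.0964, 0.126], [0.3896, 0.0876, 0.126]] [0.4326 0.092  0.126 ]
jaw ends [139.4  -3.8 -23.6] garlic [122.   -4.   72.4]
```

```bash
python3 -m handwheel '[{"tx":3,"ty":0,"tz":10,"roll":0},{"tx":0,"ty":0,"tz":15,"roll":0},{"tx":0,"ty":0,"tz":15,"roll":0},{"tx":0,"ty":0,"tz":15,"roll":0},{"tx":0,"ty":0,"tz":12,"roll":0},{"tx":0,"ty":0,"tz":10,"roll":0},{"tx":0,"ty":0,"tz":8,"roll":0},{"tx":0,"ty":0,"tz":0,"roll":0},{"tx":0,"ty":0,"tz":0,"roll":0},{"tx":0,"ty":0,"tz":0,"roll":0},{"tx":0,"ty":0,"tz":0,"roll":0}]'; python3 -c "
from h import *
delta([.449,-.0435,.013])"
```

```text
t: 21.1
tool_pos: [0.4497, -0.0429, 0.0184]
tool_rot: [2.116, 2.32, 0.001]
contact_force: [-0.5, 0.0, -1.1]
opening: 0.0529
grip_force: 5.4
t 21.1 pos [ 0.4497 -0.0429  0.0184] d [-0.6 -0.7  5.4] roll None q6 -0.35 tilt [-0.001  0.002 -1.   ] open 0.0529
```

```bash
python3 -m handwheel '[{"tx":0,"ty":0,"tz":3,"roll":0},{"tx":0,"ty":0,"tz":2,"roll":0},{"tx":0,"ty":0,"tz":0,"roll":0},{"tx":0,"ty":0,"tz":0,"roll":0},{"tx":0,"ty":0,"tz":0,"roll":0}]' >/dev/null; python3 -m handwheel '[{"tx":0,"ty":0,"tz":0,"roll":0},{"tx":0,"ty":0,"tz":0,"roll":0},{"tx":0,"ty":0,"tz":0,"roll":0}]' 46 20;  python3 -m handwheel '[{"tx":0,"ty":0,"tz":0,"roll":0},{"tx":0,"ty":0,"tz":0,"roll":0},{"tx":0,"ty":0,"tz":0,"roll":0},{"tx":0,"ty":0,"tz":0,"roll":0},{"tx":0,"ty":0,"tz":0,"roll":0},{"tx":0,"ty":0,"tz":0,"roll":0}]' 34 20
```

```text
t: 21.77
tool_pos: [0.4489, -0.0426, 0.0126]
tool_rot: [2.117, 2.321, 0.0]
contact_force: [-0.7, 0.1, -1.7]
opening: 0.046
grip_force: 6.8
t: 22.27
tool_pos: [0.4489, -0.0427, 0.0125]
tool_rot: [2.117, 2.321, 0.0]
contact_force: [0.2, -0.6, -1.1]
opening: 0.0394
grip_force: 20.9
```

The opening stopped at 39.4 mm at full force, so the bulb is clamped. Lifting.

```bash
python3 -m handwheel '[{"tx":0,"ty":0,"tz":-5,"roll":0},{"tx":0,"ty":0,"tz":-10,"roll":0},{"tx":0,"ty":0,"tz":-15,"roll":0},{"tx":0,"ty":0,"tz":-20,"roll":0},{"tx":0,"ty":0,"tz":-20,"roll":0},{"tx":0,"ty":0,"tz":-20,"roll":0},{"tx":0,"ty":0,"tz":-20,"roll":0},{"tx":0,"ty":0,"tz":-20,"roll":0},{"tx":0,"ty":0,"tz":-10,"roll":0},{"tx":0,"ty":0,"tz":0,"roll":0},{"tx":0,"ty":0,"tz":0,"roll":0},{"tx":0,"ty":0,"tz":0,"roll":0}]'
python3 - <<'E'
from h import *
im,d,K,E=grab('side'); P=cloud(d,K,E)
cv2.imwrite('pics/p6.png',cv2.resize(im[100:260,130:300],(680,600))[:,:,::-1])
f=np.load('top0.npz'); hs=cv2.cvtColor(f['im'],cv2.COLOR_RGB2HSV)
b=((hs[...,2]>200)&(hs[...,1]<40)); b[:140]=0;b[235:]=0;b[:,:265]=0;b[:,365:]=0
b=cv2.morphologyEx(b.astype(np.uint8),cv2.MORPH_OPEN,np.ones((3,3)))
h=cv2.convexHull(np.argwhere(b)[:,::-1].astype(np.float32)); e=cv2.fitEllipse(h); print(e); c=ray(*e[0],.003,f['K'],f['E']); print('burner',c.round(4))
_,p,M=tool(); delta(np.r_[c[:2]-M[:2,0]*.121-M[:2,1]*-.004,.153])
E
```

```text
t: 23.27
tool_pos: [0.448, -0.0424, 0.1512]
tool_rot: [-2.115, -2.32, 0.002]
contact_force: [-0.4, 0.2, -1.8]
opening: 0.0391
grip_force: 20.8
((314.888671875, 187.57183837890625), (72.76547241210938, 75.69059753417969), 99.66384887695312)
burner [ 0.6041 -0.1277  0.003 ]
t 23.32 pos [ 0.4478 -0.0424  0.1508] d [-220.4  151.8   -2.8] roll None q6 -0.35 tilt [ 0.001 -0.003 -1.   ] open 0.0394
```

View pics/p6.png

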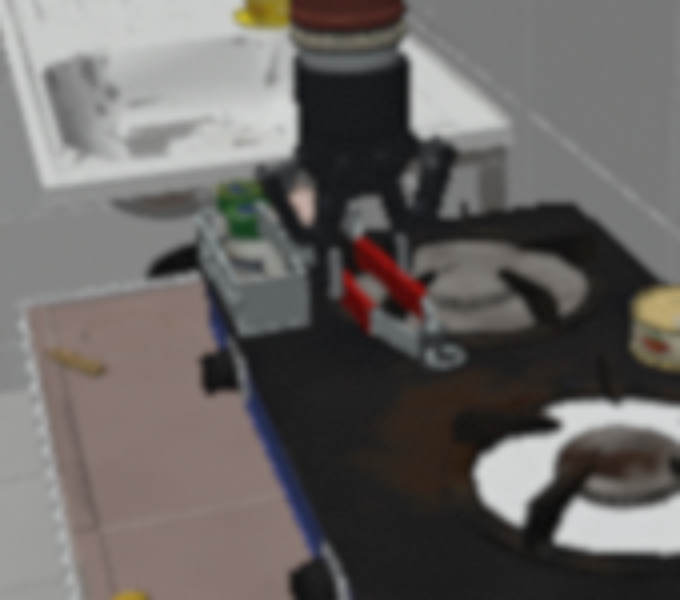

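The garlic is off the hob in the jaws, partly hidden behind the finger at crop (300,200), and its old spot is empty. Carrying it to the burner.

```bash
python3 -m handwheel '[{"tx":-10,"ty":6,"tz":0,"roll":0},{"tx":-20,"ty":14,"tz":0,"roll":0},{"tx":-20,"ty":14,"tz":0,"roll":0},{"tx":-20,"ty":14,"tz":0,"roll":0},{"tx":-20,"ty":14,"tz":0,"roll":0},{"tx":-20,"ty":14,"tz":0,"roll":0},{"tx":-20,"ty":14,"tz":0,"roll":0},{"tx":-20,"ty":14,"tz":0,"roll":0},{"tx":-20,"ty":14,"tz":0,"roll":0},{"tx":-20,"ty":14,"tz":0,"roll":0},{"tx":-20,"ty":14,"tz":0,"roll":0},{"tx":-10,"ty":6,"tz":0,"roll":0}]' >/dev/null; python3 -m handwheel '[{"tx":0,"ty":0,"tz":0,"roll":0},{"tx":0,"ty":0,"tz":0,"roll":0},{"tx":0,"ty":0,"tz":0,"roll":0},{"tx":0,"ty":0,"tz":0,"roll":0},{"tx":0,"ty":0,"tz":0,"roll":0},{"tx":0,"ty":0,"tz":0,"roll":0}]'
python3 - <<'E'
from h import *
im2,*_=grab('side'); im,d,K,E=grab('top'); P=cloud(d,K,E); hs=cv2.cvtColor(im,cv2.COLOR_RGB2HSV)
m=(P[...,2]>.14)&(P[...,2]<.24)&(hs[...,0]<25)&(hs[...,1]>15)&(hs[...,2]>140); m[:,:285]=0; m[:,345:]=0; m[:150]=0; m[220:]=0
p=P[m]; print(m.sum(),p.min(0).round(3),p.max(0).round(3),np.median(p,0).round(3))
for t in((253,142),(360,140)): print(P[t[1],t[0]].round(3))
out=np.hstack([cv2.resize(im[120:280,120:400],(480,274)),cv2.resize(im2[130:280,130:380],(320,274))]); cv2.imwrite('pics/p7.png',out[:,:,::-1])
E
```

```text
t: 24.82
tool_pos: [0.6202, -0.2471, 0.1526]
tool_rot: [2.116, 2.322, 0.0]
contact_force: [-0.1, -0.2, -1.7]
opening: 0.0395
grip_force: 20.8
382 [ 0.578 -0.157  0.162] [ 0.631 -0.102  0.196] [ 0.602 -0.127  0.178]
[0.733 0.042 0.038]
[ 0.736 -0.261  0.012]
```

View pics/p7.png

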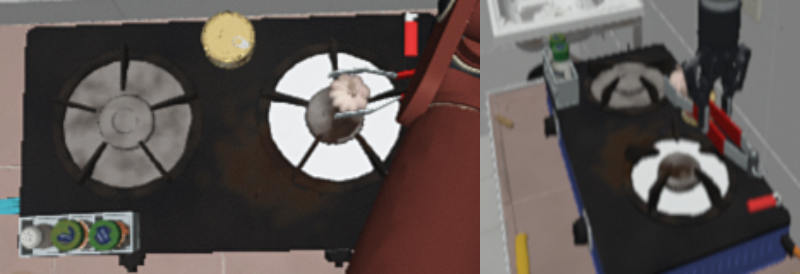

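The bulb is clamped at px (349,93) in the top crop, at (0.603, -0.128) with its underside near z 0.138. Both jars are standing, and the tin and lighter are in place.

```bash
python3 -c "
from station import ctrl
print(ctrl.finish_job())"
```

```text
the job is handed in; nothing more can be done
None
```

I handed the job in at about 25 s. Both jars are upright in the free cells. The tongs hold the garlic over the middle of the right burner, about 138 mm above the hob, and the shaker, tin and lighter look unmoved in the pictures. The hand-in call returned no verdict.

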